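# Make room in the gift tray and hold the heart tin ready above it

### The job

In the wooden gift tray, push the blue soap box squarely up against the cardboard-brown tea box, closing the gap between them with the tea box staying against its end of the tray, so that all the free space is at the other end, and let go of it. Then take the red tin with the white heart, carry it upright over the ribbon stand and the boxes without touching them, and stop with it hovering over the middle of that free space, its long side along the tray, its underside a finger's breadth (about 15 mm) above the tray's rim, touching nothing below or beside it. Finish while still holding the tin there, motionless, so that I can spread paper shred under it before it goes in; leave the tray and everything else on the counter where they are.

Things in the scene. Friction and masses are not known exactly. Their poses are not given: they have to be found in the camera images.
- tray: Loose open wooden gift tray, 108 x 280 mm outside, 48 mm high, 0.7 kg; walls and floor 10 mm thick (inside 88 x 260 mm, 38 mm deep). Origin: centre of its underside; y runs along its length, x across it, z up. The tea box stands at its -y end, the free space is to be at its +y end.
- space (a point): Point of the tray (moves with it) at the height of the rim, 48 mm above the counter: the middle, along and across the tray, of the free space (102 x 88 mm) that is left at the tray's +y end once tea box and soap box stand together against the -y end; it lies 79 mm from the tray's centre towards +y. Same axes as the tray.
- tea_box: Loose brown cardboard tea box with a green band, 66 mm (x, across the tray) x 80 mm (y, along it) x 85 mm high, 0.35 kg, standing on the tray's floor against the end wall at the tray's -y end. Origin: centre of its underside; its axes as the tray's.
- soap_box: Loose blue soap box, white stripe and yellow dot on top, 62 mm (x, across the tray) x 78 mm (y, along it) x 85 mm high, about 0.28 kg, standing on the tray's floor 25 to 65 mm away from the tea box, slightly askew; its top 47 mm stand above the rim. It slides with ordinary friction. Origin: centre of its underside. Flush when its centre is 79 mm from the tea box's.
- red_tin: Loose closed red tin with a white heart on its lid, 64 mm (x) x 82 mm (y) x 70 mm high, about 0.26 kg; rigid, lid fast. It stands on the counter among two tins of the same size (one yellow, one green), in any of three places. Origin: centre of its underside. Grip it across its 64 mm side. Either way round is right.
- ribbon_stand: Fixed ribbon stand between the tins and the tray: 290 mm long (x), 95 mm wide (y), spools on a rod, highest point 119 mm above the counter. Origin: centre of its base.
- yellow_tin: Yellow tin, 64 x 82 x 70 mm, other stock, to be left alone. Origin: centre of its underside.
- green_tin: Green tin, 64 x 82 x 70 mm, other stock, to be left alone. Origin: centre of its underside.
- tape_dispenser: Black desk tape dispenser, 150 x 58 x 82 mm, leave alone. Origin: centre of its underside.
- loose_spool: Loose ribbon spool lying flat, 80 mm across, 31 mm high, leave alone. Origin: centre of its underside.
- pen_cup: Blue cup with pens, 76 mm across, 145 mm high with the pens, leave alone. Origin: centre of its underside.
- stapler: Red stapler, 130 x 34 x 46 mm, leave alone. Origin: centre of its underside.
There are look-alikes about, which are no part of the job. What is shaped like the red_tin but orange is not meant.

How it is judged (in metres and radians):
On the way, in this order (a step that is already met when the one before it is completed fails the run):
1. the soap box stands flush against the tea box and is let go (y of soap_box in the frame of tea_box between 0.076 and 0.081 m and x of soap_box in the frame of tea_box between -0.014 and 0.014 m and angle between the y axis of soap_box and the y axis of tea_box, either way round below 0.04 rad and y of tea_box in the frame of tray below -0.085 m and angle between the y axis of tea_box and the y axis of tray, either way round below 0.06 rad and z of soap_box in the frame of tray below 0.014 m and angle between soap_box's own z axis and vertical below 0.05 rad and contact force between the fingers and soap_box below 0.1 N), for 0.2 s.
2. the red tin is lifted off the counter, higher than the ribbon stand (height (world z) of red_tin above 0.122 m and contact force between the fingers and red_tin above 1 N), for 0.1 s.
At the end, for the whole second after the job is handed in: Soap box let go, flush on the tea box (gap < 2 mm, 0.04 rad), tea box at its end wall (5 mm). Red tin held still, upright, over the middle of the free space (7 mm along, 8 mm across, 0.08 rad), underside 4 to 28 mm above the rim, touching neither tray nor boxes (all of step 1 and x of red_tin in the frame of space between -0.008 and 0.008 m and y of red_tin in the frame of space between -0.007 and 0.007 m and z of red_tin in the frame of space between 0.004 and 0.028 m and angle between the y axis of red_tin and the y axis of tray, either way round below 0.08 rad and angle between red_tin's own z axis and vertical below 0.07 rad and linear speed of red_tin below 0.02 m/s and angular speed of red_tin below 0.1 rad/s and contact force between the fingers and red_tin above 1 N and contact force between red_tin and tray below 0.1 N and contact force between red_tin and tea_box below 0.1 N and contact force between red_tin and soap_box below 0.1 N); the arm keeps its last pose, push and grip.
It fails at once if a bystander is pushed more than 20 mm, or knocked over (distance of any of yellow_tin, green_tin, tape_dispenser, loose_spool, pen_cup, stapler from where it was at the start of the episode above 0.02 m or angle between any of yellow_tin, green_tin, tape_dispenser, loose_spool, pen_cup, stapler's own z axis and vertical above 0.3 rad).
It fails at once if the tray is shoved more than 30 mm from where it stood (distance of tray from where it was at the start of the episode above 0.03 m).
It fails at once if the ribbon stand is touched (over 1 N) (contact force between anything else and ribbon_stand above 1 N).
It fails at once if the red tin touches the tray or its boxes (over 0.5 N) (contact force between red_tin and tray above 0.5 N or contact force between red_tin and tea_box above 0.5 N or contact force between red_tin and soap_box above 0.5 N).
It fails at once if the red tin is tipped more than 0.35 rad (angle between red_tin's own z axis and vertical above 0.35 rad).
It also fails if it takes over 58 s, if anything falls off the work surface, if the arm or the gripper's body presses on something with over 40 N, if the wrist force passes 120 N, or if a joint passes its speed limit or range.

### The arm

A 7-joint arm with a two-finger parallel gripper is mounted at the origin on the work surface. World frame = base frame: x ahead of the robot, y to its left, z up, the work surface at z = 0. Lengths are in m, angles in degrees, forces in N, time in s.
With the tool pointing down it reaches from about 0.425 to 0.875 m from the base axis. Payload 4.7 kg.
Tool frame: the origin (TCP) lies midway between the tips of the shut fingers; the grasp point (between the pads) lies 19 mm behind it; z points along the fingers, y is the line along which they close (so a half turn about z gives the same grasp; the last joint's range is limited). The gripper opens to 87 mm and grips with 3 to 60 N. Pads are 19 mm wide; open, the fingers measure 117 mm over their backs; the gripper's body (75 mm by 190 mm) begins 51 mm behind the grasp point.
Start: joints at [-63.879, 18.392, -4.016, 83.108, 1.295, 78.541, -3.26], TCP at [0.278, 0.588, 0.223] pointing down, gripper open.
Joint ranges: [-163.93, 163.93], [-17.29, 119.83], [-79.2, 71.16], [3.27, 140.29], [-89.18, 269.18], [5.43, 117.66], [-154.24, 154.24]. Speed limits (degrees/s): [147.25, 147.25, 180, 180, 180, 180, 180].

### API

Orientations are given as [roll, pitch, yaw] about the fixed x, y, z axes, in that order (R = Rz(yaw) Ry(pitch) Rx(roll)).
In Python, from cell import env gives the robot as it stands.
- The arm moves only by the tool step_arm, never from a script. Its argument "moves" is a list of rows, each an object with "dp": the shift along the tool's x, y, z in mm, a list of three; "dr": the turn, a rotation vector about the tool's x, y, z in rad, a list of three; "fingers": the closure, from 0 (fully open) to 1 (shut). In form: [{"dp": [dx, dy, dz], "dr": [ax, ay, az], "fingers": fingers}, ...]. A call has exactly 5 rows; each row shifts and turns the commanded pose from where the row before left it, along the tool's axes as they then stand; what a row does not reach is not made up. A row lasts 1/8 s, in which the tool goes at most 62.5 mm and 10.7 degrees, less where a joint would pass 70% of its speed; a pose out of reach is approached as far as the arm can. A call with a gripper value outside its range is refused whole. The fingers move at their own pace and stop on an object; "squeeze" is the grip in N (left out, the last holds). Time passes only in rows, so rows that do not move let the fingers close, or fill a call up. It gives the time, the measured TCP pose, the force, the opening and the grip force at its end, in the units of the state.
- env.get_obs(): the state, without advancing time (a new reading comes with each control period).
- env.read_camera(name): name is "side" or "top" or "wrist"; returns the picture (400x640x3 uint8, red, green, blue); there is no depth.
- env.camera_model(name): a dict with "fx", "fy", "cx", "cy" (pixels), "k1" (the pictures are not rectified: a ray, as slopes to the right and down, at radius r is drawn at 1 + k1 r^2 times it, then the intrinsics apply), "R" (3x3) and "t" (3): a world point X has camera coordinates R X + t. Camera axes: x right, y down, z forward; pixel columns grow to the right and rows downward; lengths in m; the calibration is good to about 2 mm. A picture is of the moment at which its call begins: read the wrist's pose just before it. camera_model takes no time and is no camera call; for the wrist camera it gives the pose at the moment of the call.
- env.sign_off(): hands the job in; it is judged then, once.
The state is a dict: "time_s": time; "qpos": joint angles; "joint_velocities": joint speeds; "effort": joint torques, N m; "tool_pos": TCP position; "tool_rot": TCP orientation; "force": force on the tool from outside, world axes, zero at the start; "wrist_torque": the same for the moment, N m; "grip_width": finger opening in m; "grasp_force": force on a finger pad.
Only numpy, scipy, OpenCV 4.12 (cv2) and the standard library are available. Lean on these libraries where they do the work, as an engineer would, in place of code of your own. Each camera call takes 0.05 s, during which the arm holds its last target. There are 200 camera calls.

## Working session

There is one attempt and no reset: what is moved stays moved. The work goes in short steps, Python scripts to look and compute and a tool call to move; the robot and the scene stay as the last step left them, time stands still between calls to the robot, and variables do not carry over. Pictures are saved under pics/ and viewed, at most 10 in all, crops included, and the job is handed in when it is done.

Besides the shell and the picture viewer there is one more tool, called after ">>>" in YAML: its name, and indented under it one key for each argument. step_arm: Moves the arm, as the interface text tells. Its arguments: {"type":"object","properties":{"moves":{"type":"array","items":{"type":"object","properties":{"dp":{"type":"array","items":{"type":"number"}},"dr":{"type":"array","items":{"type":"number"}},"fingers":{"type":"number"}}}},"squeeze":{"type":"number"}},"required":["moves"]}

```bash
ls; mkdir -p pics
python3 - <<'E'
from cell import env
import cv2
o=env.get_obs(); print({k:o[k] for k in('time_s','tool_pos','tool_rot','grip_width')})
for n in('top','side'):
    im=env.read_camera(n); cv2.imwrite(f'pics/{n}0.png',im[:,:,::-1]); m=env.camera_model(n); print(n,m)
E
```

```text
pics
{'time_s': 0.0, 'tool_pos': array([0.27771945, 0.58705812, 0.22147079]), 'tool_rot': array([-1.79888886e+02,  5.97257487e-03,  1.54689730e+02]), 'grip_width': 0.08691616391867818}
top {'fx': 451.6041717825736, 'fy': 451.6041717825736, 'cx': 318.13147433544333, 'cy': 195.5003711003021, 'k1': -0.06543085468567568, 'R': array([[-1.73235229e-03, -9.99945719e-01,  1.02741595e-02],
       [-9.88401345e-01,  1.51989812e-04, -1.51864274e-01],
       [ 1.51854469e-01, -1.04180755e-02, -9.88347957e-01]]), 't': array([3.35776713e-04, 4.06133706e-01, 1.48009972e+00])}
side {'fx': 370.11248467148573, 'fy': 370.11248467148573, 'cx': 318.5174010900146, 'cy': 198.1728287774163, 'k1': -0.06616081355237657, 'R': array([[ 0.92917393, -0.36954042,  0.0086998 ],
       [-0.25926561, -0.668313  , -0.69723675],
       [ 0.26347135,  0.64559865, -0.71678814]]), 't': array([-0.37735916,  0.14258609,  1.06253312])}
```

View pics/top0.png

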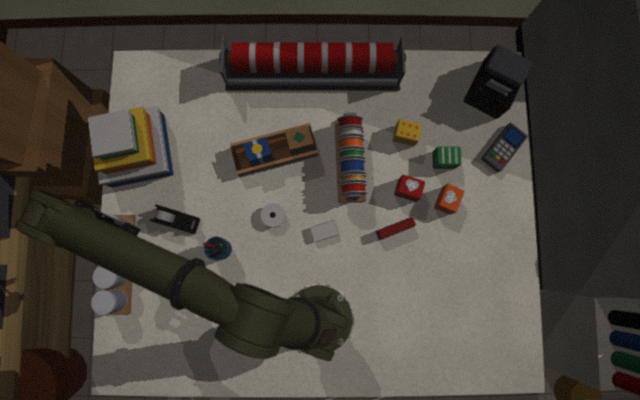

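View pics/side0.png

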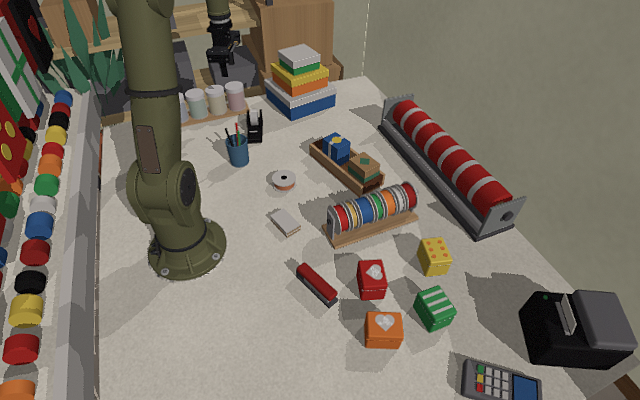

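The top view shows the tray at about (275,150) with the blue soap box to the left (258,150) and the tea box to the right (300,138). The ribbon stand is at (352,157), the red heart tin at (410,187), and an orange look-alike at (450,198). The side view agrees.

```bash
cat > h.py <<'E'
import numpy as np, cv2
from cell import env
def ray(m,p):
    K=np.array([[m['fx'],0,m['cx']],[0,m['fy'],m['cy']],[0,0,1]])
    s=cv2.undistortPoints(np.array(p,float).reshape(-1,1,2),K,np.array([m['k1'],0,0,0.]))[:,0]
    R=np.array(m['R']);t=np.array(m['t'])
    return -R.T@t, np.c_[s,np.ones(len(s))]@R
def at_z(m,p,z):
    c,d=ray(m,p); z=np.broadcast_to(z,len(d)); return c+d*((z-c[2])/d[:,2])[:,None]
def proj(m,X):
    K=np.array([[m['fx'],0,m['cx']],[0,m['fy'],m['cy']],[0,0,1]])
    return cv2.projectPoints(np.array(X,float).reshape(-1,1,3),cv2.Rodrigues(np.array(m['R']))[0],np.array(m['t']),K,np.array([m['k1'],0,0,0.]))[0][:,0]
E
python3 - <<'E'
from h import *
im=cv2.imread('pics/top0.png')
a=im[120:176,228:322]; b=im[164:220,390:424]
c=np.hstack([cv2.resize(x,None,fx=6,fy=6,interpolation=cv2.INTER_CUBIC) for x in(a,b)])
c=np.clip(c*1.5,0,255).astype('uint8'); cv2.imwrite('pics/c1.png',c)
m=env.camera_model('top')
print(at_z(m,[(275,150),(258,150),(300,138),(410,187),(352,157),(217,245),(273,215),(320,232),(396,229),(447,157),(408,131)],[.048,.095,.095,.07,.119,.1,.03,.01,.04,.07,.07]).round(3))
E
```

```text
[[ 0.558  0.145  0.048]
 [ 0.546  0.196  0.095]
 [ 0.586  0.06   0.095]
 [ 0.428 -0.301  0.07 ]
 [ 0.517 -0.108  0.119]
 [ 0.238  0.319  0.1  ]
 [ 0.341  0.15   0.03 ]
 [ 0.286 -0.006  0.01 ]
 [ 0.293 -0.257  0.04 ]
 [ 0.53  -0.429  0.07 ]
 [ 0.619 -0.301  0.07 ]]
```

View pics/c1.png

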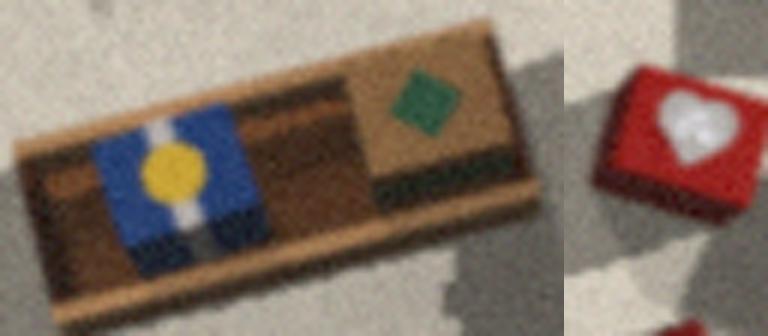

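The crop shows the tray's rim corners at about (15,148), (490,20), (540,190) and (60,315). The soap box top is at about (95,147), (230,105), (265,208), (128,245), and the tea box top at (345,75), (490,40), (515,145), (375,180).

Run:
```python
from h import *
m=env.camera_model('top')
def f(n,P,z,x0,y0):
    P=np.array(P,float)/6+[x0-.42,y0-.42]
    W=at_z(m,P,z)[:,:2]; c=W.mean(0)
    e=[np.linalg.norm(W[i]-W[(i+1)%4])*1e3 for i in range(4)]
    d=(W[0]-W[1])+(W[3]-W[2]); print(n,c.round(4),np.round(e),'y-axis yaw of edge0',np.degrees(np.arctan2(-d[0],d[1])).round(1)); 
f('tray',[(15,148),(490,20),(540,190),(60,315)],.048,228,120)
f('soap',[(95,147),(230,105),(265,208),(128,245)],.095,228,120)
f('tea',[(345,75),(490,40),(515,145),(375,180)],.095,228,120)
f('tin',[(640-564,67),(775-564,105),(750-564,207),(610-564,165)],.07,390,164)
```

```text
tray [0.567  0.1493] [277. 103. 276. 100.] y-axis yaw of edge0 15.3
soap [0.5498 0.1978] [77. 61. 77. 58.] y-axis yaw of edge0 16.7
tea [0.5869 0.0613] [82. 61. 78. 61.] y-axis yaw of edge0 14.3
tin [ 0.4309 -0.3055] [77. 59. 80. 58.] y-axis yaw of edge0 -16.4
```

>>> step_arm:
  moves:
    - {"dp": [-53,-26.5,0],"dr": [0,0,0],"fingers": 0.7}
    - {"dp": [-53,-26.5,0],"dr": [0,0,0],"fingers": 0.7}
    - {"dp": [-53,-26.5,0],"dr": [0,0,0],"fingers": 0.7}
    - {"dp": [-53,-26.5,0],"dr": [0,0,0],"fingers": 0.7}
    - {"dp": [-53,-26.5,0],"dr": [0,0,0],"fingers": 0.7}

```text
time_s: 0.72
tool_pos: [0.4616, 0.3527, 0.2222]
tool_rot: [-180.0, -0.0, 154.7]
force: [0.6, 0.8, 0.4]
grip_width: 0.045
grasp_force: 0.0
```

>>> step_arm:
  moves:
    - {"dp": [-53,-26.5,0],"dr": [0,0,0],"fingers": 0.7}
    - {"dp": [-53,-26.5,0],"dr": [0,0,0],"fingers": 0.7}
    - {"dp": [0,0,0],"dr": [0,0,0.172],"fingers": 0.7}
    - {"dp": [0,0,0],"dr": [0,0,0.172],"fingers": 0.7}
    - {"dp": [0,0,0],"dr": [0,0,0.172],"fingers": 0.7}

```text
time_s: 1.35
tool_pos: [0.5338, 0.2609, 0.222]
tool_rot: [-179.9, -0.0, 124.8]
force: [-0.9, 0.5, -0.1]
grip_width: 0.0258
grasp_force: 0.0
```

>>> step_arm:
  moves:
    - {"dp": [0,0,0],"dr": [0,0,0.172],"fingers": 0.7}
    - {"dp": [0,0,0],"dr": [0,0,0.172],"fingers": 0.7}
    - {"dp": [0,0,0],"dr": [0,0,0],"fingers": 0.7}
    - {"dp": [0,0,0],"dr": [0,0,0],"fingers": 0.7}
    - {"dp": [0,0,0],"dr": [0,0,0],"fingers": 0.7}

```text
time_s: 1.98
tool_pos: [0.534, 0.2613, 0.2225]
tool_rot: [-180.0, -0.0, 105.5]
force: [-1.1, 0.1, -0.2]
grip_width: 0.026
grasp_force: 0.0
```

Run:
```python
from h import *
o=env.get_obs(); print(o['time_s'],o['tool_pos'],o['tool_rot'],o['grip_width'],o['qpos'].round(1))
m=env.camera_model('wrist'); R=np.array(m['R']);t=np.array(m['t']); print('cam',-R.T@t,'fwd',R[2])
im=env.read_camera('wrist'); cv2.imwrite('pics/w1.png',im[:,:,::-1]); np.save('w1.npy',m,allow_pickle=True)
```

```text
1.975 [0.53396158 0.26126432 0.22249078] [-1.79994481e+02 -8.77163255e-04  1.05503980e+02] 0.025999699247638685 [-41.3  11.6  14.6  92.   -3.   76.8 -10.7]
cam [0.51216815 0.3360697  0.38678132] fwd [ 0.07542249 -0.27262659 -0.95915911]
```

View pics/w1.png

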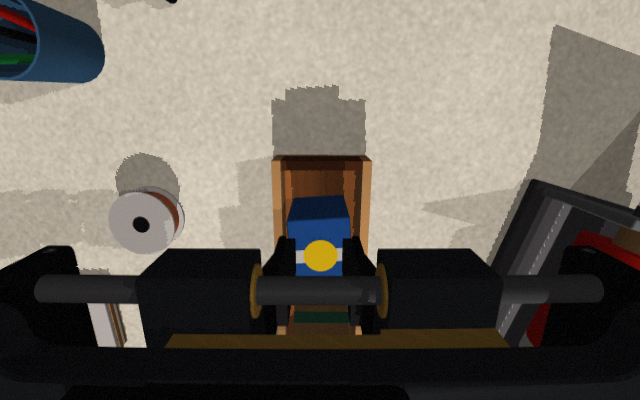

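The wrist view shows the tray's +y end rim with outer corners at about (272,156) and (371,156). The soap box's +y face has its top edge at (289,219) to (350,218), and the tray sides run almost vertically.

Run:
```python
from h import *
m=np.load('w1.npy',allow_pickle=True).item()
im=cv2.imread('pics/w1.png')
c=cv2.resize(im[145:305,260:385],None,fx=4,fy=3.7,interpolation=cv2.INTER_CUBIC)
c=np.clip(c*1.6,0,255).astype('uint8'); cv2.imwrite('pics/c2.png',c)
W=at_z(m,[(272,156),(371,156),(289,219),(350,218)],[.048,.048,.095,.095]);print(W.round(4))
for i in(0,2):
  d=W[i]-W[i+1]; print(np.linalg.norm(d), np.degrees(np.arctan2(d[1],d[0])))
```

```text
[[0.4769 0.2767 0.048 ]
 [0.5787 0.3051 0.048 ]
 [0.5117 0.2296 0.095 ]
 [0.5686 0.2465 0.095 ]]
0.10574729683338777 -164.45105090315025
0.05936978923832014 -163.45828247823678
```

View pics/c2.png

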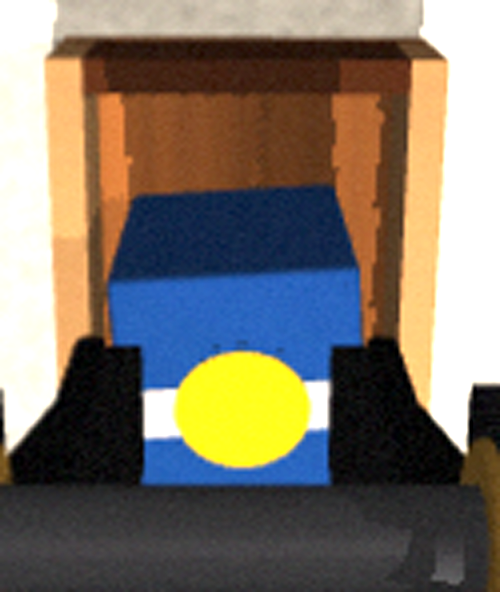

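The crop shows the rim's outer corners at crop (48,57) and (446,57), which is (272,160) and (371.5,160) in the full image. The soap box's top front edge runs from crop (110,283) to (358,268), so it is slightly askew.

Run:
```python
from h import *
m=np.load('w1.npy',allow_pickle=True).item()
P=np.array([(48,57),(446,57),(110,283),(358,268),(128,197),(333,187),(60,330),(432,330)],float)/[4,3.7]+[260-.37,145-.37]
W=at_z(m,P,[.048,.048,.095,.095,.01,.01,.048,.048])[:,:2];print(W.round(4))
for i in(0,2,4,6):
  d=W[i+1]-W[i]; print(np.linalg.norm(d).round(4), np.degrees(np.arctan2(d[1],d[0])).round(2))
a=np.radians(15.4); Y=np.array([-np.sin(a),np.cos(a)]); X=np.array([np.cos(a),np.sin(a)])
c=(W[0]+W[1])/2-.14*Y; print('tray centre',c, 'side dirs',[np.degrees(np.arctan2(*( -(W[i]-W[j])[0],(W[i]-W[j])[1]))) for i,j in((0,6),(1,7))])
for w in W[2:]: print(((w-c)@X).round(4),((w-c)@Y).round(4))
o=env.get_obs()['tool_pos'][:2]-c; print('tcp in tray',o@X,o@Y)
```

```text
[[0.4775 0.2724]
 [0.5802 0.301 ]
 [0.5105 0.227 ]
 [0.5675 0.2472]
 [0.5081 0.2263]
 [0.5679 0.2465]
 [0.5001 0.1906]
 [0.6029 0.2192]]
0.1067 15.55
0.0605 19.51
0.0632 18.67
0.1067 15.55
tray centre [0.56603286 0.15172471] side dirs [np.float64(15.475426138471272), np.float64(15.500860848103684)]
-0.0335 0.0873
0.0268 0.0917
-0.0361 0.0873
0.027 0.0909
-0.0532 0.055
0.0535 0.0553
tcp in tray -0.0018097500489680977 0.11410757403823468
```

>>> step_arm:
  moves:
    - {"dp": [0,0,55],"dr": [0,0,0],"fingers": 0.7}
    - {"dp": [0,0,55],"dr": [0,0,0],"fingers": 0.7}
    - {"dp": [0,0,35],"dr": [0,0,0],"fingers": 0.7}
    - {"dp": [0,0,18],"dr": [0,0,0],"fingers": 0.7}
    - {"dp": [0,0,0],"dr": [0,0,0],"fingers": 0.7}

```text
time_s: 2.65
tool_pos: [0.5336, 0.261, 0.0589]
tool_rot: [-179.9, 0.0, 105.4]
force: [-0.5, -0.0, 0.6]
grip_width: 0.0263
grasp_force: 0.0
```

>>> step_arm:
  moves:
    - {"dp": [-5,0,0],"dr": [0,0,0],"fingers": 0.7}
    - {"dp": [-5,0,0],"dr": [0,0,0],"fingers": 0.7}
    - {"dp": [-5,0,0],"dr": [0,0,0],"fingers": 0.7}
    - {"dp": [-5,0,0],"dr": [0,0,0],"fingers": 0.7}
    - {"dp": [-5,0,0],"dr": [0,0,0],"fingers": 0.7}

```text
time_s: 3.28
tool_pos: [0.5411, 0.2379, 0.0603]
tool_rot: [179.9, -0.1, 105.4]
force: [-0.8, 4.0, 3.4]
grip_width: 0.0261
grasp_force: 2.2
```

>>> step_arm:
  moves:
    - {"dp": [-5,0,0],"dr": [0,0,0],"fingers": 0.7}
    - {"dp": [-5,0,0],"dr": [0,0,0],"fingers": 0.7}
    - {"dp": [-5,0,0],"dr": [0,0,0],"fingers": 0.7}
    - {"dp": [-5,0,0],"dr": [0,0,0],"fingers": 0.7}
    - {"dp": [-5,0,0],"dr": [0,0,0],"fingers": 0.7}

```text
time_s: 3.9
tool_pos: [0.5473, 0.2127, 0.0595]
tool_rot: [-180.0, -0.0, 105.4]
force: [-0.2, 4.5, 3.9]
grip_width: 0.0264
grasp_force: 2.3
```

Run:
```python
from h import *
m=env.camera_model('wrist'); im=env.read_camera('wrist')[:,:,::-1]; np.save('w2.npy',m,allow_pickle=True)
s=env.read_camera('side')[:,:,::-1]; t=env.read_camera('top')[:,:,::-1]; cv2.imwrite('pics/t2.png',t)
c=np.hstack([cv2.resize(im[60:310,200:440],(384,400)),cv2.resize(s[125:205,300:390],(416,400),interpolation=cv2.INTER_CUBIC)])
cv2.imwrite('pics/c3.png',np.clip(c*1.4,0,255).astype('uint8'))
```

```text
(no output)
```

View pics/c3.png

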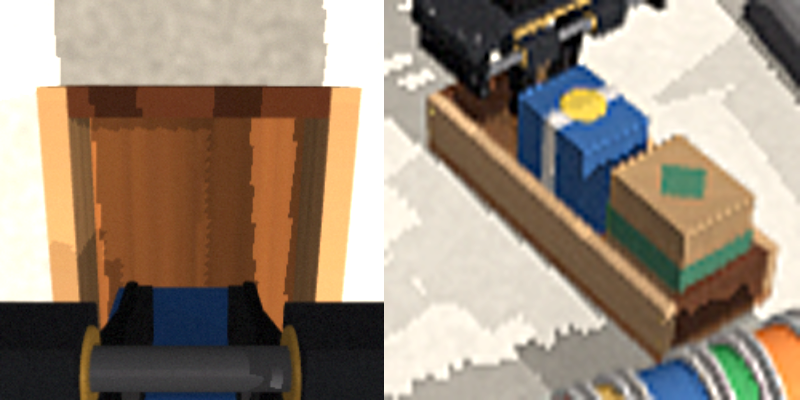

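The soap box is upright and square against both fingers. The tray's +y outer rim corners are at crop (38,87) and (361,87). Next I check whether the tray moved.

Run:
```python
from h import *
m=np.load('w2.npy',allow_pickle=True).item()
P=np.array([(38,87),(361,87)])/1.6+[199.8,59.8]
W=at_z(m,P,.048)[:,:2]; d=W[1]-W[0]; print(W.round(4),np.linalg.norm(d),np.degrees(np.arctan2(d[1],d[0])))
a=np.radians(15.5); Y=np.array([-np.sin(a),np.cos(a)]); X=np.array([np.cos(a),np.sin(a)])
c=W.mean(0)-.14*Y; o=env.get_obs(); q=o['tool_pos'][:2]-c; print(c,q@X,q@Y,o['force'])
A=cv2.imread('pics/top0.png').astype(float).mean(2);B=cv2.imread('pics/t2.png').astype(float).mean(2)
# tray near +y/bottom rim patches
for (x0,x1,y0,y1) in((285,325,145,165),(228,250,140,180)):
  print(cv2.phaseCorrelate(A[y0:y1,x0:x1],B[y0:y1,x0:x1],cv2.createHanningWindow((x1-x0,y1-y0),cv2.CV_64F)))
```

```text
[[0.477  0.2719]
 [0.5814 0.3007]] 0.10834086551098934 15.467619847812944
[0.56660184 0.15139324] -0.0022882835169050542 0.06318137956274503 [0.36370208 1.09733233 1.18888322]
((-0.01904645969575114, 0.0774866924755564), 1.0584864914279233)
((1.0443835317078758, 0.02754129713483877), 0.5179423749045843)
```

>>> step_arm:
  moves:
    - {"dp": [-4,0,0],"dr": [0,0,0],"fingers": 0.7}
    - {"dp": [-4,0,0],"dr": [0,0,0],"fingers": 0.7}
    - {"dp": [-4,0,0],"dr": [0,0,0],"fingers": 0.7}
    - {"dp": [-4,0,0],"dr": [0,0,0],"fingers": 0.7}
    - {"dp": [-4,0,0],"dr": [0,0,0],"fingers": 0.7}

```text
time_s: 4.68
tool_pos: [0.5525, 0.1931, 0.0593]
tool_rot: [-180.0, 0.0, 105.4]
force: [-0.7, 2.8, 0.1]
grip_width: 0.0263
grasp_force: 1.1
```

>>> step_arm:
  moves:
    - {"dp": [-1,0,0],"dr": [0,0,0],"fingers": 0.7}
    - {"dp": [-1,0,0],"dr": [0,0,0],"fingers": 0.7}
    - {"dp": [-1,0,0],"dr": [0,0,0],"fingers": 0.7}
    - {"dp": [0,0,0],"dr": [0,0,0],"fingers": 0.7}
    - {"dp": [0,0,0],"dr": [0,0,0],"fingers": 0.7}

```text
time_s: 5.3
tool_pos: [0.5534, 0.1908, 0.0595]
tool_rot: [-180.0, 0.0, 105.4]
force: [0.1, 1.8, -0.2]
grip_width: 0.0262
grasp_force: 0.8
```

>>> step_arm:
  moves:
    - {"dp": [-1,0,0],"dr": [0,0,0],"fingers": 0.7}
    - {"dp": [-1,0,0],"dr": [0,0,0],"fingers": 0.7}
    - {"dp": [-0.5,0,0],"dr": [0,0,0],"fingers": 0.7}
    - {"dp": [0,0,0],"dr": [0,0,0],"fingers": 0.7}
    - {"dp": [0,0,0],"dr": [0,0,0],"fingers": 0.7}

```text
time_s: 5.92
tool_pos: [0.554, 0.1887, 0.0595]
tool_rot: [-180.0, -0.0, 105.4]
force: [-0.8, 2.7, -1.4]
grip_width: 0.0262
grasp_force: 1.4
```

>>> step_arm:
  moves:
    - {"dp": [-0.5,0,0],"dr": [0,0,0],"fingers": 0.7}
    - {"dp": [-0.5,0,0],"dr": [0,0,0],"fingers": 0.7}
    - {"dp": [0,0,0],"dr": [0,0,0],"fingers": 0.7}
    - {"dp": [0,0,0],"dr": [0,0,0],"fingers": 0.7}
    - {"dp": [0,0,0],"dr": [0,0,0],"fingers": 0.7}

```text
time_s: 6.55
tool_pos: [0.5541, 0.1883, 0.0596]
tool_rot: [-180.0, -0.1, 105.4]
force: [-1.4, 4.0, -1.2]
grip_width: 0.026
grasp_force: 2.5
```

>>> step_arm:
  moves:
    - {"dp": [-0.5,0,0],"dr": [0,0,0],"fingers": 0.7}
    - {"dp": [-0.5,0,0],"dr": [0,0,0],"fingers": 0.7}
    - {"dp": [0,0,0],"dr": [0,0,0],"fingers": 0.7}
    - {"dp": [0,0,0],"dr": [0,0,0],"fingers": 0.7}
    - {"dp": [0,0,0],"dr": [0,0,0],"fingers": 0.7}

```text
time_s: 7.18
tool_pos: [0.5541, 0.1884, 0.0596]
tool_rot: [180.0, -0.1, 105.5]
force: [-1.5, 6.1, -1.0]
grip_width: 0.0258
grasp_force: 3.3
```

>>> step_arm:
  moves:
    - {"dp": [-0.5,0,0],"dr": [0,0,0],"fingers": 0.7}
    - {"dp": [-0.5,0,0],"dr": [0,0,0],"fingers": 0.7}
    - {"dp": [0,0,0],"dr": [0,0,0],"fingers": 0.7}
    - {"dp": [0,0,0],"dr": [0,0,0],"fingers": 0.7}
    - {"dp": [0,0,0],"dr": [0,0,0],"fingers": 0.7}

```text
time_s: 7.8
tool_pos: [0.5542, 0.1884, 0.0598]
tool_rot: [180.0, -0.2, 105.5]
force: [-2.0, 8.0, -1.1]
grip_width: 0.0259
grasp_force: 4.1
```

It is in firm contact: the force rises while the position stays fixed. Backing off gently and rising.

>>> step_arm:
  moves:
    - {"dp": [3,0,0],"dr": [0,0,0],"fingers": 0.7}
    - {"dp": [6,0,0],"dr": [0,0,0],"fingers": 0.7}
    - {"dp": [15,0,0],"dr": [0,0,0],"fingers": 0.7}
    - {"dp": [25,0,0],"dr": [0,0,0],"fingers": 0.7}
    - {"dp": [15,0,-20],"dr": [0,0,0],"fingers": 0.7}

```text
time_s: 8.43
tool_pos: [0.5361, 0.2485, 0.0783]
tool_rot: [-179.8, 0.0, 105.5]
force: [0.6, -0.6, -0.3]
grip_width: 0.0264
grasp_force: 0.0
```

>>> step_arm:
  moves:
    - {"dp": [0,0,-50],"dr": [0,0,0],"fingers": 0.3}
    - {"dp": [0,0,-60],"dr": [0,0,0],"fingers": 0}
    - {"dp": [0,0,-40],"dr": [0,0,0],"fingers": 0}
    - {"dp": [0,0,0],"dr": [0,0,0],"fingers": 0}
    - {"dp": [0,0,0],"dr": [0,0,0],"fingers": 0}

```text
time_s: 9.05
tool_pos: [0.5374, 0.2474, 0.2289]
tool_rot: [-180.0, 0.0, 105.4]
force: [-0.1, 0.2, 0.3]
grip_width: 0.0679
grasp_force: 0.0
```

Run:
```python
from h import *
m=env.camera_model('wrist'); im=env.read_camera('wrist')[:,:,::-1]; np.save('w3.npy',m,allow_pickle=True); cv2.imwrite('pics/w3.png',im)
s=env.read_camera('side')[:,:,::-1]; cv2.imwrite('pics/s3.png',s)
t=env.read_camera('top')[:,:,::-1]; cv2.imwrite('pics/t3.png',t)
c=cv2.resize(im[60:310,200:440],(576,600)); d=cv2.resize(s[130:190,315:385],(220,190),interpolation=cv2.INTER_CUBIC); d=np.vstack([d,cv2.resize(t[120:176,228:322],(220,131),interpolation=cv2.INTER_CUBIC)])
d=np.vstack([d,np.zeros((600-len(d),220,3),'uint8')])
cv2.imwrite('pics/c4.png',np.clip(np.hstack([c,d])*1.5,0,255).astype('uint8'))
```

```text
(no output)
```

View pics/c4.png

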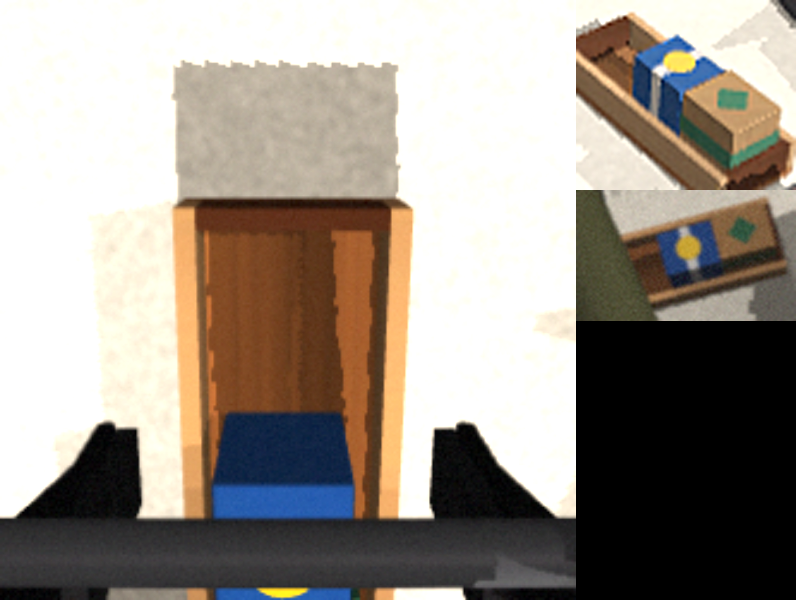

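It is flush: in the side and top crops the blue box meets the brown box. The wrist crop shows the soap box's top edge level, (213,486) to (352,485), and the rim corners at (174,208) and (412,208).

```bash
python3 - <<'E'
from h import *
m=np.load('w3.npy',allow_pickle=True).item()
P=np.array([(174,208),(412,208),(213,486),(352,485),(220,413),(343,413)])/2.4+[199.7,59.7]
W=at_z(m,P,[.048,.048,.095,.095,.01,.01])[:,:2]
for i in(0,2,4): d=W[i+1]-W[i]; print(np.linalg.norm(d).round(4),np.degrees(np.arctan2(d[1],d[0])).round(2))
a=np.radians(15.5); Y=np.array([-np.sin(a),np.cos(a)]); X=np.array([np.cos(a),np.sin(a)])
c=W[:2].mean(0)-.14*Y; print('tray',c)
for w in W[2:]: print(((w-c)@X).round(4),((w-c)@Y).round(4))
print('space',c+.079*Y)
# tin from top and side colours
for n,f in(('top','pics/top0.png'),('side','pics/side0.png')):
  im=cv2.imread(f); hsv=cv2.cvtColor(im,cv2.COLOR_BGR2HSV)
E
python3 - <<'E'
import cv2,numpy as np
im=cv2.imread('pics/t3.png'); s=cv2.imread('pics/s3.png')
a=cv2.resize(im[165:210,385:430],(400,400),interpolation=cv2.INTER_CUBIC); b=cv2.resize(s[250:310,345:405],(400,400),interpolation=cv2.INTER_CUBIC)
cv2.imwrite('pics/c5.png',np.clip(np.hstack([a,b])*1.4,0,255).astype('uint8'))
E
```

```text
0.107 15.48
0.0601 15.95
0.0663 15.49
tray [0.56643402 0.15129167]
-0.0348 0.026
0.0254 0.0265
-0.0388 0.0262
0.0275 0.0261
space [0.54532219 0.22741848]
```

View pics/c5.png

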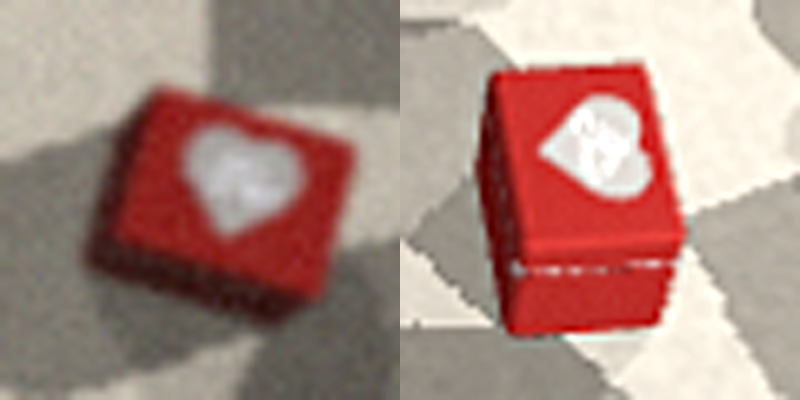

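The red heart tin's lid corners are at about (157,85), (357,150), (318,303), (118,243) in the top crop. In the side crop they are at (90,72), (246,65), (284,237), (122,250).

Run:
```python
from h import *
T=np.array([(157,85),(357,150),(318,303),(118,243)])/8.889+[384.56,164.56]
S=np.array([(90,72),(246,65),(284,237),(122,250)])/6.667+[344.6,249.6]
for n,P in(('top',T),('side',S)):
  W=at_z(env.camera_model(n),P,.07)[:,:2]
  print(n,W.mean(0).round(4),[np.linalg.norm(W[i]-W[(i+1)%4]).round(4) for i in range(4)],[np.degrees(np.arctan2(*(W[(i+1)%4]-W[i])[::-1])).round(1) for i in range(4)])
```

```text
top [ 0.43   -0.3057] [np.float64(0.0778), np.float64(0.0597), np.float64(0.0768), np.float64(0.0616)] [np.float64(-108.3), np.float64(163.8), np.float64(73.1), np.float64(-15.3)]
side [ 0.4294 -0.3067] [np.float64(0.0612), np.float64(0.0766), np.float64(0.0605), np.float64(0.0786)] [np.float64(-18.5), np.float64(-107.8), np.float64(163.5), np.float64(72.7)]
```

>>> step_arm:
  moves:
    - {"dp": [-50.5,-25,0],"dr": [0,0,0],"fingers": 0}
    - {"dp": [-50.5,-25,0],"dr": [0,0,0],"fingers": 0}
    - {"dp": [-50.5,-25,0],"dr": [0,0,0],"fingers": 0}
    - {"dp": [-50.5,-25,0],"dr": [0,0,0],"fingers": 0}
    - {"dp": [-50.5,-25,0],"dr": [0,0,0],"fingers": 0}

```text
time_s: 9.82
tool_pos: [0.4834, -0.0311, 0.2286]
tool_rot: [-179.9, -0.0, 105.4]
force: [0.9, -0.7, -0.3]
grip_width: 0.087
grasp_force: 0.0
```

>>> step_arm:
  moves:
    - {"dp": [-50.5,-25,0],"dr": [0,0,0],"fingers": 0}
    - {"dp": [-50.5,-25,0],"dr": [0,0,0],"fingers": 0}
    - {"dp": [-50.5,-25,0],"dr": [0,0,0],"fingers": 0}
    - {"dp": [-50.5,-25,0],"dr": [0,0,0],"fingers": 0}
    - {"dp": [-50.5,-25,0],"dr": [0,0,0],"fingers": 0}

```text
time_s: 10.45
tool_pos: [0.4301, -0.3073, 0.2288]
tool_rot: [-180.0, -0.0, 105.4]
force: [1.1, -0.3, -0.0]
grip_width: 0.0869
grasp_force: 0.0
```

>>> step_arm:
  moves:
    - {"dp": [0,0,0],"dr": [0,0,0.142],"fingers": 0}
    - {"dp": [0,0,0],"dr": [0,0,0.141],"fingers": 0}
    - {"dp": [0,0,0],"dr": [0,0,0.141],"fingers": 0}
    - {"dp": [0,0,0],"dr": [0,0,0.141],"fingers": 0}
    - {"dp": [0,0,0],"dr": [0,0,0],"fingers": 0}

```text
time_s: 11.08
tool_pos: [0.4306, -0.3057, 0.2287]
tool_rot: [-179.9, 0.0, 73.1]
force: [0.9, 0.4, 0.4]
grip_width: 0.0869
grasp_force: 0.0
```

Run:
```python
from h import *
o=env.get_obs(); m=env.camera_model('wrist'); im=env.read_camera('wrist')[:,:,::-1]; np.save('w4.npy',m,allow_pickle=True); cv2.imwrite('pics/w4.png',im)
print(o['time_s'],o['tool_pos'],o['tool_rot'],o['grip_width'],o['qpos'].round(1))
cc=proj(m,[(.43,-.306,.07)])[0]; print('tin expected',cc)
```

```text
11.075 [ 0.43062848 -0.3057332   0.22868699] [-1.79905640e+02  5.73113012e-03  7.31209192e+01] 0.08690122787491386 [-12.1   3.3  46.7 101.2  -2.4  76.6  18.3]
tin expected [319.29303458 186.81058934]
```

View pics/w4.png

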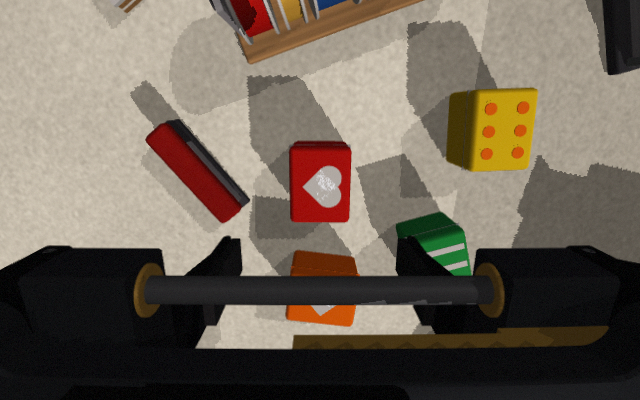

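The red tin is centred between the fingers, with lid corners at about (291,148), (350,147), (350,221), (291,222). The green tin stands clear to the lower right.

Run:
```python
from h import *
m=np.load('w4.npy',allow_pickle=True).item(); im=cv2.imread('pics/w4.png')
h=cv2.cvtColor(im,cv2.COLOR_BGR2HSV); k=((h[...,0]<8)|(h[...,0]>172))&(h[...,1]>150)&(h[...,2]>60)
print('V col 305 rows 138..152',h[138:153,310,2],'bottom',h[216:226,310,2]); print('L/R row 210',h[210,286:296,2],h[210,345:356,2])
P=[(291,149),(350,148),(350,221),(291,222)]
W=at_z(m,P,.07)[:,:2]; print(W.mean(0),[np.linalg.norm(W[i]-W[(i+1)%4]).round(4) for i in range(4)])
o=np.array([0.4306,-.3057]); y=np.radians(73.1); d=W.mean(0)-o; print('tool dx,dy',d@[np.cos(y),np.sin(y)],d@[np.sin(y),-np.cos(y)])
Q=proj(m,[(.4306+a*np.cos(y)+b*np.sin(y),-.3057+a*np.sin(y)-b*np.cos(y),.07) for a,b in((.041,-.032),(.041,.032),(-.041,.032),(-.041,-.032))]);print(Q.round(1))
```

```text
V col 305 rows 138..152 [126 128 111  83  71  77  77  75  83  89 104 119 133 150 158] bottom [158 156 158 155 160 161 128 103 100 103]
L/R row 210 [ 96  96  97  98  71  86 110 137 157 156] [162 168 168 171 154 186 197 199 204 196 197]
[ 0.43138267 -0.30572484] [np.float64(0.0597), np.float64(0.0783), np.float64(0.0637), np.float64(0.0784)]
tool dx,dy 0.0002037546861624052 0.0007560955351259102
[[288.2 146.8]
 [351.5 146.9]
 [349.3 223.3]
 [290.1 223.2]]
```

>>> step_arm:
  moves:
    - {"dp": [0,0.7,60],"dr": [0,0,0],"fingers": 0}
    - {"dp": [0,0,60],"dr": [0,0,0],"fingers": 0}
    - {"dp": [0,0,50],"dr": [0,0,0],"fingers": 0}
    - {"dp": [0,0,24],"dr": [0,0,0],"fingers": 0}
    - {"dp": [0,0,9],"dr": [0,0,0],"fingers": 0}

```text
time_s: 11.75
tool_pos: [0.4305, -0.3056, 0.0247]
tool_rot: [-179.8, 0.0, 73.1]
force: [0.9, 0.7, 1.1]
grip_width: 0.0873
grasp_force: 0.0
```

>>> step_arm:
  moves:
    - {"dp": [0,0,0],"dr": [0,0,0],"fingers": 0.1}
    - {"dp": [0,0,0],"dr": [0,0,0],"fingers": 0.2}
    - {"dp": [0,0,0],"dr": [0,0,0],"fingers": 0.3}
    - {"dp": [0,0,0],"dr": [0,0,0],"fingers": 0.5}
    - {"dp": [0,0,0],"dr": [0,0,0],"fingers": 1}
  squeeze: 25

```text
time_s: 12.38
tool_pos: [0.4318, -0.3063, 0.0274]
tool_rot: [180.0, -0.0, 73.1]
force: [-2.9, 0.9, 5.7]
grip_width: 0.0639
grasp_force: 25.0
```

>>> step_arm:
  moves:
    - {"dp": [0,0,0],"dr": [0,0,0],"fingers": 1}
    - {"dp": [0,0,0],"dr": [0,0,0],"fingers": 1}
    - {"dp": [0,0,-3],"dr": [0,0,0],"fingers": 1}
    - {"dp": [0,0,-7],"dr": [0,0,0],"fingers": 1}
    - {"dp": [0,0,-10],"dr": [0,0,0],"fingers": 1}

```text
time_s: 13.0
tool_pos: [0.4315, -0.306, 0.0468]
tool_rot: [-180.0, -0.0, 73.0]
force: [0.4, -0.5, -3.7]
grip_width: 0.0641
grasp_force: 25.0
```

>>> step_arm:
  moves:
    - {"dp": [0,0,-25],"dr": [0,0,0],"fingers": 1}
    - {"dp": [0,0,-45],"dr": [0,0,0],"fingers": 1}
    - {"dp": [0,0,-50],"dr": [0,0,0],"fingers": 1}
    - {"dp": [0,0,-35],"dr": [0,0,0],"fingers": 1}
    - {"dp": [0,0,-15],"dr": [0,0,0],"fingers": 1}

```text
time_s: 13.62
tool_pos: [0.4325, -0.3069, 0.219]
tool_rot: [179.8, -0.0, 73.0]
force: [0.0, -0.5, -4.6]
grip_width: 0.064
grasp_force: 25.0
```

>>> step_arm:
  moves:
    - {"dp": [20,-1.7,0],"dr": [0,0,0],"fingers": 1}
    - {"dp": [35,-3,0],"dr": [0,0,0],"fingers": 1}
    - {"dp": [45,-3.9,0],"dr": [0,0,0],"fingers": 1}
    - {"dp": [45,-3.9,0],"dr": [0,0,0],"fingers": 1}
    - {"dp": [45,-3.9,0],"dr": [0,0,0],"fingers": 1}

```text
time_s: 14.25
tool_pos: [0.4709, -0.1182, 0.2156]
tool_rot: [-179.9, 0.0, 73.0]
force: [0.4, -0.5, -2.8]
grip_width: 0.064
grasp_force: 25.0
```

>>> step_arm:
  moves:
    - {"dp": [45,-3.9,0],"dr": [0,0,0],"fingers": 1}
    - {"dp": [45,-3.9,0],"dr": [0,0,0],"fingers": 1}
    - {"dp": [45,-3.9,0],"dr": [0,0,0],"fingers": 1}
    - {"dp": [45,-3.9,0],"dr": [0,0,0],"fingers": 1}
    - {"dp": [45,-3.9,0],"dr": [0,0,0],"fingers": 1}

```text
time_s: 14.88
tool_pos: [0.5179, 0.1024, 0.2153]
tool_rot: [-179.9, 0.1, 73.0]
force: [1.5, -1.0, -1.9]
grip_width: 0.064
grasp_force: 25.0
```

>>> step_arm:
  moves:
    - {"dp": [45,-3.9,0],"dr": [0,0,0],"fingers": 1}
    - {"dp": [40,-3.5,0],"dr": [0,0,0],"fingers": 1}
    - {"dp": [25,-2.2,0],"dr": [0,0,0],"fingers": 1}
    - {"dp": [12,-1.1,0],"dr": [0,0,0],"fingers": 1}
    - {"dp": [6,-0.6,0],"dr": [0,0,0],"fingers": 1}

```text
time_s: 15.5
tool_pos: [0.5451, 0.2261, 0.2162]
tool_rot: [-180.0, 0.1, 73.0]
force: [-0.3, -0.1, -3.4]
grip_width: 0.0639
grasp_force: 25.0
```

>>> step_arm:
  moves:
    - {"dp": [0,0,0],"dr": [0,0,-0.08],"fingers": 1}
    - {"dp": [0,0,0],"dr": [0,0,-0.13],"fingers": 1}
    - {"dp": [0,0,0],"dr": [0,0,-0.16],"fingers": 1}
    - {"dp": [0,0,0],"dr": [0,0,-0.13],"fingers": 1}
    - {"dp": [0,0,0],"dr": [0,0,-0.067],"fingers": 1}

```text
time_s: 16.12
tool_pos: [0.5453, 0.2249, 0.2168]
tool_rot: [180.0, 0.0, 105.5]
force: [-0.0, -1.0, -2.6]
grip_width: 0.0642
grasp_force: 25.0
```

>>> step_arm:
  moves:
    - {"dp": [0,0,0],"dr": [0,0,0],"fingers": 1}
    - {"dp": [0,0,0],"dr": [0,0,0],"fingers": 1}
    - {"dp": [0,0,0],"dr": [0,0,0],"fingers": 1}
    - {"dp": [0,0,0],"dr": [0,0,0],"fingers": 1}
    - {"dp": [0,0,0],"dr": [0,0,0],"fingers": 1}

```text
time_s: 16.75
tool_pos: [0.545, 0.227, 0.2166]
tool_rot: [180.0, 0.0, 105.5]
force: [-0.0, 0.4, -3.2]
grip_width: 0.0639
grasp_force: 25.0
```

>>> step_arm:
  moves:
    - {"dp": [0.5,0,25],"dr": [0,0,0],"fingers": 1}
    - {"dp": [0,0,40],"dr": [0,0,0],"fingers": 1}
    - {"dp": [0,0,35],"dr": [0,0,0],"fingers": 1}
    - {"dp": [0,0,18],"dr": [0,0,0],"fingers": 1}
    - {"dp": [0,0,8],"dr": [0,0,0],"fingers": 1}

```text
time_s: 17.38
tool_pos: [0.5448, 0.2274, 0.09]
tool_rot: [-180.0, 0.0, 105.5]
force: [-0.1, -0.0, -2.6]
grip_width: 0.0641
grasp_force: 25.0
```

>>> step_arm:
  moves:
    - {"dp": [0,0,0],"dr": [0,0,0],"fingers": 1}
    - {"dp": [0,0,0],"dr": [0,0,0],"fingers": 1}
    - {"dp": [0,0,0],"dr": [0,0,0],"fingers": 1}
    - {"dp": [0,0,0],"dr": [0,0,0],"fingers": 1}
    - {"dp": [0,0,0],"dr": [0,0,0],"fingers": 1}

```text
time_s: 18.0
tool_pos: [0.545, 0.2276, 0.0908]
tool_rot: [180.0, -0.0, 105.5]
force: [0.2, 0.9, -3.2]
grip_width: 0.064
grasp_force: 25.0
```

Run:
```python
from h import *
o=env.get_obs(); print(o['time_s'],o['tool_pos'],o['tool_rot'],o['force'])
m=env.camera_model('wrist'); im=env.read_camera('wrist')[:,:,::-1]; np.save('w5.npy',m,allow_pickle=True)
s=env.read_camera('side')[:,:,::-1]; t=env.read_camera('top')[:,:,::-1]; cv2.imwrite('pics/w5.png',im); cv2.imwrite('pics/t5.png',t); cv2.imwrite('pics/s5.png',s)
c=cv2.resize(im[50:300,200:440],(480,500)); d=cv2.resize(s[110:190,300:390],(320,284),interpolation=cv2.INTER_CUBIC); e=cv2.resize(t[105:185,228:328],(320,216),interpolation=cv2.INTER_CUBIC)
cv2.imwrite('pics/c6.png',np.clip(np.hstack([c,np.vstack([d,e])])*1.5,0,255).astype('uint8'))
```

```text
18.0 [0.5449576  0.22755791 0.09082915] [ 1.79972556e+02 -1.11363245e-02  1.05530475e+02] [ 0.22483235  0.85759738 -3.22480242]
```

View pics/c6.png

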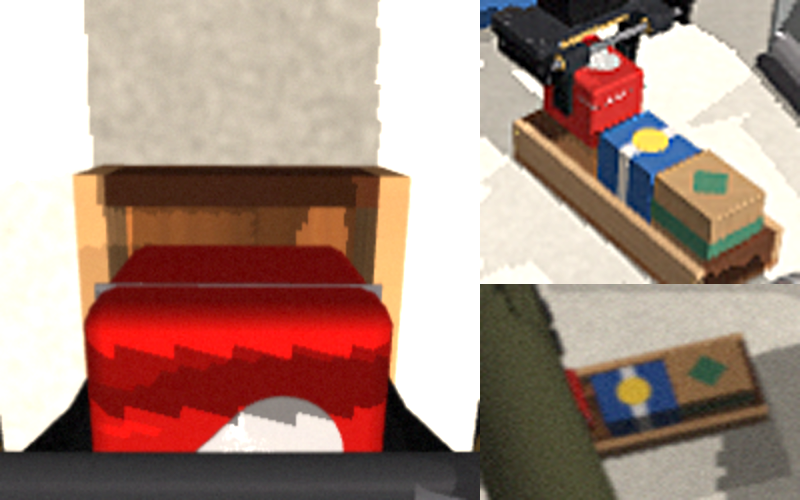

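The tin hovers above the rim, centred across the tray and square, clear of the soap box, with the boxes still flush. The rim corners are at crop (74,175) and (410,175), and the tin's lower front edge is at about row 247. One last numeric check follows.

Run:
```python
from h import *
m=np.load('w5.npy',allow_pickle=True).item()
P=np.array([(74,175),(410,175),(140,247),(342,247)])/2+[199.75,49.75]
W=at_z(m,P,[.048,.048,.0648,.0648])[:,:2]
a=np.radians(15.5); Y=np.array([-np.sin(a),np.cos(a)]); X=np.array([np.cos(a),np.sin(a)])
c=W[:2].mean(0)-.14*Y; print('tray',c,np.linalg.norm(W[1]-W[0])); 
for w in W[2:]: print('tin edge',((w-c)@X).round(4),((w-c)@Y).round(4),'(want y .120)')
q=np.array([.5450,.2276])-c; print('tcp in space',q@X,q@Y-.079)
```

```text
tray [0.56640951 0.15136608] 0.10814328579331739
tin edge -0.0311 0.1197 (want y .120)
tin edge 0.0304 0.1198 (want y .120)
tcp in space -0.00025822346653557506 0.00018276927622611072
```

Tin within about 1 mm of the target and still; handing in.

```bash
python3 -c "
from cell import env
print(env.sign_off())"
```

```text
the job is handed in; nothing more can be done
None
```

The soap box is flush against the tea box and let go. The red tin is held still about 16 mm above the rim, within about 1 mm of the middle of the free space. I handed the job in at about 18 s; sign-off returned no verdict.

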